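Unclamp the finished heel and drop it in the basket

ROBOT

A 6-joint arm with a two-finger parallel gripper is mounted at the origin on the work surface. World frame = base frame: x ahead of the robot, y to its left, z up, the work surface at z = 0. Lengths are in m, angles in rad, forces in N, time in s.
With the tool pointing down it reaches from about 0.375 to 0.975 m from the base axis. Payload 3.8 kg.
Tool frame: the origin (TCP) lies midway between the tips of the shut fingers; the grasp point (between the pads) lies 19 mm behind it; z points along the fingers, y is the line along which they close (so a half turn about z gives the same grasp; the last joint's range is limited). The gripper opens to 88 mm and grips with 3 to 60 N. Pads are 18 mm wide; open, the fingers measure 123 mm over their backs; the gripper's body (75 mm by 187 mm) begins 45 mm behind the grasp point.
Start: joints at [-1.142, 0.264, 1.604, -0, 1.274, -0.037], TCP at [0.303, -0.603, 0.239] pointing down, gripper open.
Joint ranges: [-2.63, 2.63], [-0.94, 2.18], [0.31, 2.57], [-1.31, 4.45], [0, 2.66], [-2.55, 2.55]. Speed limits (rad/s): [2.57, 2.57, 3.14, 3.14, 3.14, 3.14].

INTERFACE

Orientations are given as a rotation vector (axis times angle).
In Python, from cell import manip, inverse_kinematics, cams, order gives the robot as it stands. Calls block until the motion is done:
- manip.move_pose(position, orientation): joint-space move of the TCP to a pose.
- manip.move_linear(position, rate=0.15, rot=None): straight line of the TCP; rot=None keeps the orientation; rate is the mean speed in m/s.
- manip.set_joints(angles): joint-space move.
- manip.set_gripper(opening, force=None): finger opening in m; force is the grip in N (None keeps the last); returns when the fingers have stopped.
- manip.dwell(seconds).
- inverse_kinematics(position, orientation): joint angles nearest the present ones, or None.
- manip.state(): the state.
- cams.capture(name): name is "scene" or "top"; returns a dict with "image" (480x640x3 uint8, blue, green, red), "z_map" (480x640 float32, m along the optical axis (not along the pixel's ray), 0 where there is no reading), "intrinsics" (3x3 intrinsics, pixels), "position" and "orientation" of the camera in the world. Camera axes: x right, y down, z forward; pixel columns grow to the right and rows downward; lengths in m; the calibration is good to about 2 mm. A picture is of the moment at which its call begins.
A pose or a line that the arm cannot do raises manip.IKError and nothing moves.
- order.close_job(): hands the job in; it is judged then, once.
The state is a dict: "clock": time; "joint_pos": joint angles; "joint_velocities": joint speeds; "tau": joint torques, N m; "tool_pos": TCP position; "tcp_rot": TCP orientation; "contact_force": force on the tool from outside, world axes, zero at the start; "moment": the same for the moment, N m; "gripper_width": finger opening in m; "grasp_force": force on a finger pad.
Only numpy, scipy, OpenCV 4.12 (cv2) and the standard library are available. Lean on these libraries where they do the work, as an engineer would, in place of code of your own. Each camera call takes 0.05 s, during which the arm holds its last target. There are 200 camera calls.

TASK

The shoe heel under the swing bar of the small steel jig is finished: swing the bar about a quarter turn off it, lift the heel out of the jig, and drop it into the wire basket with the other finished heel. Leave the bar open, and leave the basket and everything else on the bench where they stand.

Things in the scene. Friction and masses are not known exactly. Their poses are not given: they have to be found in the camera images.
- heel: The finished heel in the jig, the thing to move. D-shaped wooden shoe heel, 50 mm wide (y) between flat sides, 52 mm long (rounded end x=-25, flat face x=+27 mm), 40 mm high, 70 g; origin at its underside, z up. At the start it stands on the jig's 10 mm base plate, its flat face towards the bar's pivot post, its top 3 mm under the bar.
- heel_center (a point): Middle of that heel's height, 20 mm above its origin.
- jig: Fixed steel jig: base plate 10 mm thick, x -60 to +95, y -45 to +45 mm; origin on the bench under the heel's place. On it a pivot post 22 mm thick at x=+70, a stop 14 mm high, 40 mm wide (y) at x=+30 to +42, two pins 8 mm thick, 14 mm high at x=-24, y=+-20 mm. The heel's flat sides (+y, -y) are free for the fingers.
- nest (a point): Top of the jig's base plate where the heel stands, 10 mm above the jig's origin.
- bar (a joint): Flat steel swing bar of the jig, turning about the upright pivot post (friction, stays where left). 0: it points along the jig's -x, straight over the heel; growing values turn it anticlockwise seen from above, towards the jig's -y side; range -0.3 to 1.75 rad. It starts within 0.25 rad of 0.
- bar_knob (a point): Mid-height of the upright round black knob on the bar's free end: knob 20 mm thick, 36 mm high (18 mm above and below this point), standing on the bar; 130 mm from the pivot axis, 87 mm above the bench. The bar is 22 mm wide, 8 mm thick, its underside 53 mm above the bench.
- bar_hinge (a point): Point on the bar's upright pivot axis, 57 mm above the bench; a cap on it ends 71 mm above the bench.
- basket: Open wire basket, loose, 0.6 kg, outside 190 (x) x 150 (y) x 90 mm high, wall and floor 4 mm; origin at the centre of its underside.
- basket_rim (a point): Centre of the basket's mouth, at rim height, 90 mm above its origin.
- heel_in_basket: Finished heel already lying in the basket, towards the basket's -x end. D-shaped wooden shoe heel, 50 mm wide (y) between flat sides, 52 mm long (rounded end x=-25, flat face x=+27 mm), 40 mm high, 70 g; origin at its underside, z up.
- heel_in_basket_center (a point): Middle of that heel's height, 20 mm above its origin.
- tub: Bystander: round open plastic tub, 160 mm across the rim, 90 mm high; origin at the underside. Not for heels. Tub and basket may be on either side of the jig.
- heel_waiting: Bystander: a heel not yet checked, standing on the bench beyond the jig. D-shaped wooden shoe heel, 50 mm wide (y) between flat sides, 52 mm long (rounded end x=-25, flat face x=+27 mm), 40 mm high, 70 g; origin at its underside, z up.
- sole_hammer: Bystander: upright waisted steel hammer, 48 mm across, 116 mm high; origin at the underside.
- last: Bystander: wooden shoe last lying on the bench, about 270 x 76 x 80 mm; origin at the underside.
- glue_tin: Bystander: tin with a white paper wrap, 80 mm across, 100 mm high; origin at the underside.
- spool: Bystander: wooden spool, 44 mm across, 56 mm high; origin at the underside.
- awl: Bystander: awl with wooden handle lying on the bench, about 170 mm long.
Not all that is in view belongs to the job. Leave any turquoise look-alike of the jig alone.

How it is judged:
On the way, in this order (a step that is already met when the one before it is completed fails the run):
1. the bar is swung clear (past 1.1 rad) with the heel still in the jig (value of joint bar above 1.1 rad and distance between heel and nest below 0.025 m), for 0.1 s.
2. the heel is lifted out of the jig in the fingers, its underside at least 60 mm above the bench (height (world z) of heel above 0.06 m and contact force between the fingers and heel above 0.5 N), for 0.1 s.
At the end, for the whole second after the job is handed in: Both heels' middles lie inside the wire basket (within 85 mm of its centre along its length, 65 mm across, less than 85 mm above its underside), the moved heel at rest; the basket is upright and within 40 mm of where it stood; the bar is still open past 1.0 rad (x of heel_center in the frame of basket between -0.085 and 0.085 m and y of heel_center in the frame of basket between -0.065 and 0.065 m and z of heel_center in the frame of basket between 0 and 0.085 m and x of heel_in_basket_center in the frame of basket between -0.085 and 0.085 m and y of heel_in_basket_center in the frame of basket between -0.065 and 0.065 m and z of heel_in_basket_center in the frame of basket between 0 and 0.085 m and linear speed of heel below 0.02 m/s and value of joint bar above 1 rad and distance of basket from where it was at the start of the episode below 0.04 m and angle between basket's own z axis and vertical below 0.1 rad); the robot touches nothing.
It fails at once if the basket is pushed more than 40 mm or tipped (distance of basket from where it was at the start of the episode above 0.04 m or angle between basket's own z axis and vertical above 0.2 rad).
It fails at once if a bystander is moved more than 30 mm (distance of any of tub, heel_waiting, sole_hammer, last, glue_tin, spool, awl from where it was at the start of the episode above 0.03 m).
It also fails if it takes over 48 s, if anything falls off the work surface, if the arm or the gripper's body presses on something with over 40 N, if the wrist force passes 120 N, or if a joint passes its speed limit or range.

## Working session

There is one attempt and no reset: what is moved stays moved. The work goes in short steps, each a Python script; the robot and the scene stay as the last script left them, time stands still between calls to the robot, and variables do not carry over. Pictures are saved under pics/ and viewed, at most 10 in all, crops included, and the job is handed in when it is done.

```bash
ls; mkdir -p pics
python3 - <<'E'
from cell import manip,cams
import cv2,numpy as np
for n in("scene","top"):
    c=cams.capture(n);cv2.imwrite(f"pics/{n}0.png",c["image"]);np.savez(f"{n}0.npz",**c)
    print(n,c["intrinsics"].tolist(),c["position"],c["orientation"],(c["z_map"]>0).mean())
print(manip.state())
E
```

```text
pics
scene [[577.5148111394376, 0.0, 321.7560487654753], [0.0, 577.5148111394376, 234.45242766592324], [0.0, 0.0, 1.0]] [ 1.11980096 -0.45177199  1.11937353] [-2.30258339 -1.12730056  0.34614909] 0.9960807291666667
top [[449.74615568209475, 0.0, 322.9115054173429], [0.0, 449.74615568209475, 230.22233551099114], [0.0, 0.0, 1.0]] [0.46055952 0.00465286 0.90530053] [-2.15177621  2.14793408 -0.18499261] 0.9959635416666667
{'clock': 0.1, 'joint_pos': array([-1.14193371e+00,  2.64665751e-01,  1.60519486e+00, -2.33272443e-05,
        1.27370986e+00, -3.69197720e-02]), 'joint_velocities': array([ 0.00039135,  0.00036647, -0.00322213,  0.00036447,  0.00159943,
       -0.00060859]), 'tau': array([-1.13664547e-05, -5.03618145e+01, -3.58071077e+01,  7.30048120e-02,
        2.33324262e-02, -5.03988088e-05]), 'tool_pos': array([ 0.30287662, -0.60253338,  0.23754363]), 'tcp_rot': array([-3.05489380e+00, -7.24617005e-01,  6.38906145e-04]), 'contact_force': array([ 0.10339946,  0.1020734 , -0.22690089]), 'moment': array([ 0.03500831, -0.04820609,  0.05086119]), 'grasp_force': 0.0, 'gripper_width': 0.08852088577329677}
```

View pics/top0.png

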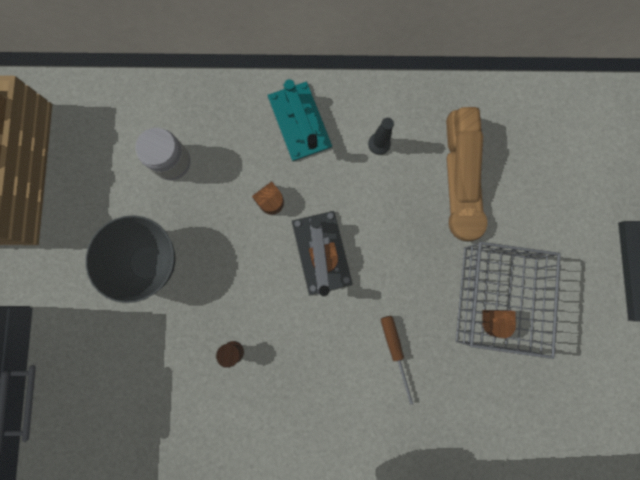

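View pics/scene0.png

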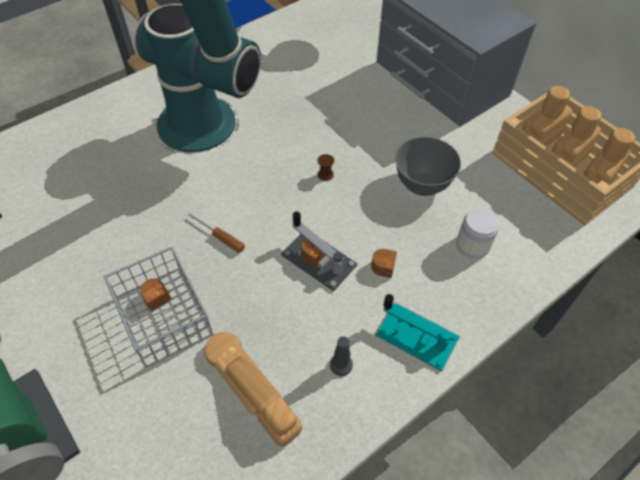

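Top view: the grey steel jig is at (322,253), with its pivot at (317,225) and its knob at (323,291). There are two jig candidates: the grey one at (322,253) and a turquoise one at (300,120). There are three heels: one under the grey bar at (323,255), one waiting at (269,199), and one in the basket at (500,323). The grey jig and the heel under its bar fit the description. The basket is around (510,300).

```bash
cat > h.py <<'E'
import numpy as np,cv2
from scipy.spatial.transform import Rotation as R
def cloud(c):
    K=c["intrinsics"];z=c["z_map"];v,u=np.mgrid[:480,:640]
    P=np.stack([(u-K[0,2])/K[0,0]*z,(v-K[1,2])/K[1,1]*z,z],-1)
    return P@R.from_rotvec(c["orientation"]).as_matrix().T+c["position"]
def ray(c,u,v,h):
    d=R.from_rotvec(c["orientation"]).as_matrix()@np.linalg.solve(c["intrinsics"],[u,v,1]);p=c["position"]
    return p+d*(h-p[2])/d[2]
def cast(c,uv,h): return np.array([ray(c,u,v,h)[:2] for u,v in uv])
E
python3 - <<'E'
from h import *
for n,box,bb in(("top",(285,205,360,305),(450,235,570,365)),("scene",(275,205,365,295),(95,240,220,375))):
    c=np.load(n+"0.npz");P=cloud(c);img=c["image"];hsv=cv2.cvtColor(img,cv2.COLOR_BGR2HSV)
    x0,y0,x1,y1=box;m=np.zeros((480,640),bool);m[y0:y1,x0:x1]=1
    orange=(hsv[...,0]<20)&(hsv[...,1]>120)
    print(n,"bench z",np.median(P[...,2][m]))
    for lab,lo,hi in(("plate",.005,.016),("heeltop",.043,.0525),("bar",.055,.066),("knob",.075,.115)):
        k=m&(P[...,2]>lo)&(P[...,2]<hi)
        if lab=="heeltop":k&=orange
        if k.sum()<3: print(lab,k.sum());continue
        r=cv2.minAreaRect(P[k][:,:2].astype(np.float32)*1000)
        print(lab,k.sum(),P[k].mean(0).round(4),[np.round(q,1) for q in r])
    # dark plate by colour, cast at z=.01
    k=(m&(img.max(2)<95)).astype(np.uint8)
    x0,y0,x1,y1=bb;m[:]=0;m[y0:y1,x0:x1]=1
    k=m&orange&(P[...,2]>.02);print("basket heel",k.sum(),P[k].mean(0).round(4),P[k].max(0).round(3))
    k=m&(P[...,2]>.08)&(P[...,2]<.1);r=cv2.minAreaRect(P[k][:,:2].astype(np.float32)*1000)
    print("rim",k.sum(),P[k][:,2].mean(),[np.round(q,1) for q in r])
a=np.load("top0.npz")["image"][200:310,280:370];cv2.imwrite("pics/jig0.png",cv2.resize(a,None,fx=5,fy=5,interpolation=cv2.INTER_CUBIC))
E
```

```text
top bench z 0.002044564322343956
plate 2128 [ 0.5559 -0.0077  0.0096] [array([547.6, -11.7]), array([185.6,  94.1]), np.float64(13.7)]
heeltop 188 [ 0.5448 -0.0245  0.0495] [array([540.5, -13.9]), array([46.6, 48. ]), np.float64(16.7)]
bar 712 [ 0.5414 -0.003   0.0604] [array([543.3,  -2.9]), array([142.6,  22.1]), np.float64(6.8)]
knob 98 [ 0.4768 -0.0106  0.0959] [array([477.1, -10.3]), array([19.5, 17.8]), np.float64(0.0)]
basket heel 624 [ 0.418  -0.3474  0.0453] [0.461 0.005 0.905]
rim 1204 0.0896013743407992 [array([ 462.4, -358.3]), array([153. , 191.4]), np.float64(82.0)]
scene bench z 0.0013541740857987428
plate 1298 [ 0.5674 -0.018   0.0097] [array([530.3,  10.9]), array([206.6, 247.3]), np.float64(50.6)]
heeltop 195 [ 0.5477 -0.0253  0.0488] [array([545.1, -25.5]), array([52.6, 26.3]), np.float64(7.9)]
bar 480 [ 0.5447 -0.0052  0.0605] [array([545.4,  -3.3]), array([147.1,  25. ]), np.float64(6.4)]
knob 99 [ 0.4825 -0.0135  0.0911] [array([536.1,  -1. ]), array([135.4,  20.6]), np.float64(11.0)]
basket heel 872 [ 0.5014 -0.3394  0.04  ] [ 1.12  -0.292  1.119]
rim 888 0.0896903054791283 [array([ 463.6, -358.8]), array([151.4, 196.3]), np.float64(82.1)]
```

View pics/jig0.png

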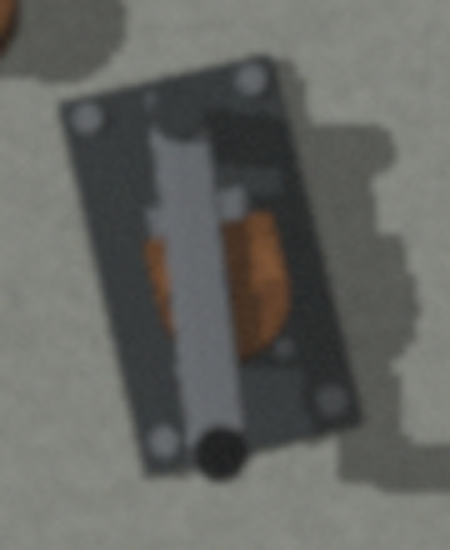

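The crop confirms the grey jig: orange heel beneath the bar, with plate corners at crop (62,103), (268,57), (362,425) and (145,477). The bar sits slightly negative, at about -0.12 rad. Next I refine the poses from the corners and check the IK.

```bash
cat >> h.py <<'E'
def down(psi): # tool down, fingers closing along world direction psi+90deg
    return (R.from_euler('z',psi)*R.from_euler('x',np.pi)).as_rotvec()
E
python3 - <<'E'
from h import *
from cell import inverse_kinematics as ik,manip
c=np.load("top0.npz");P=cloud(c);hsv=cv2.cvtColor(c["image"],cv2.COLOR_BGR2HSV)
q=np.array([(62,103),(268,57),(362,425),(145,477)])/5+[279.6,199.6]
w=cast(c,q,.01);print("corners",w.round(4).tolist(),[round(float(np.linalg.norm(w[i]-w[i-1])),4) for i in range(4)])
e=(w[0]+w[1]-w[2]-w[3]);f=(w[0]+w[3]-w[1]-w[2]);print("yaw",np.degrees([np.arctan2(e[1],e[0]),np.arctan2(-f[0],f[1])]))
yaw=np.mean([np.arctan2(e[1],e[0]),np.arctan2(-f[0],f[1])])
d=np.array([np.cos(yaw),np.sin(yaw)]);o=w.mean(0)-.0175*d;print("origin",o,"pivot",o+.07*d)
k=np.zeros((480,640),bool);k[300:350,475:525]=1
k&=(hsv[...,0]<20)&(hsv[...,1]>120)&(P[...,2]>.035)&(P[...,2]<.055)
r=cv2.minAreaRect(P[k][:,:2].astype(np.float32)*1000);print("basketheel top",k.sum(),P[k].mean(0),r)
pv=o+.07*d
for off in(0,np.pi):
  for a in(-.12,.3,.7,1.1,1.5):
    p=pv-.13*np.array([np.cos(yaw+a),np.sin(yaw+a)])
    j=ik([*p,.076],down(yaw+a+off));print(off,a,p.round(3),None if j is None else np.round(j,2))
E
```

```text
corners [[0.6194, 0.0508], [0.6387, -0.0325], [0.4904, -0.0693], [0.4699, 0.0165]] [0.1534, 0.0855, 0.1528, 0.0882]
yaw [13.42386801 13.20958086]
origin [ 0.5375659  -0.01268711] pivot [0.60568372 0.00343625]
basketheel top 584 [ 0.41774706 -0.35005719  0.04340054] ((416.52398681640625, -349.7605895996094), (50.38959884643555, 46.88045883178711), 88.9729232788086)
0 -0.12 [ 0.477 -0.011] [-0.08  0.06  2.17 -0.    0.91  1.38]
0 0.3 [ 0.494 -0.063] [-0.18  0.09  2.13  0.    0.92  0.86]
0 0.7 [ 0.528 -0.101] [-0.24  0.17  2.05 -0.    0.93  0.4 ]
0 1.1 [ 0.575 -0.123] [-0.25  0.25  1.94 -0.    0.95 -0.01]
0 1.5 [ 0.627 -0.125] [-0.24  0.34  1.83 -0.    0.98 -0.4 ]
3.141592653589793 -0.12 [ 0.477 -0.011] [-0.08  0.06  2.17  0.    0.91 -1.76]
3.141592653589793 0.3 [ 0.494 -0.063] [-0.18  0.09  2.13  0.    0.92 -2.28]
3.141592653589793 0.7 [ 0.528 -0.101] None
3.141592653589793 1.1 [ 0.575 -0.123] None
3.141592653589793 1.5 [ 0.627 -0.125] None
```

Run:
```python
from h import *
from cell import manip,cams
yaw=np.radians(13.4);pv=np.array([.6055,.0040])
def kp(a): return pv-.13*np.array([np.cos(yaw+a),np.sin(yaw+a)])
manip.set_gripper(.05,10)
manip.move_pose([*kp(-.12),.16],down(yaw-.12))
manip.move_linear([*kp(-.12),.076],.1)
print(manip.state()["contact_force"])
manip.set_gripper(.026)
for a in np.linspace(.1,1.54,8):
    manip.move_linear([*kp(a),.076],.12,rot=down(yaw+a))
    print(round(a,2),manip.state()["contact_force"].round(1),manip.state()["tool_pos"].round(3))
manip.set_gripper(.045)
p=manip.state()["tool_pos"];manip.move_linear([p[0],p[1],.2],.2)
s=manip.state();print(s["clock"],s["contact_force"].round(1))
c=cams.capture("top");cv2.imwrite("pics/top1.png",c["image"]);np.savez("top1.npz",**c)
c=cams.capture("scene");cv2.imwrite("pics/scene1.png",cv2.resize(c["image"][150:350,200:440],None,fx=3,fy=3));np.savez("scene1.npz",**c)
```

```text
[ 0.29438904  0.45414284 -0.07111936]
0.1 [ 0.7 -0.1  0.7] [ 0.483 -0.039  0.076]
0.31 [-0.4 -0.3 -0.2] [ 0.494 -0.062  0.076]
0.51 [1.  1.6 0.2] [ 0.51  -0.084  0.076]
0.72 [-0.6  0.5 -0.5] [ 0.529 -0.101  0.076]
0.92 [-1.   0.3 -0.1] [ 0.552 -0.114  0.076]
1.13 [-0.1 -1.2  0.1] [ 0.578 -0.123  0.076]
1.33 [-0.6  0.1  0.3] [ 0.604 -0.126  0.076]
1.54 [-0.9  0.2 -0.3] [ 0.631 -0.123  0.076]
8.8083 [ 0.1 -0.3 -0.4]
```

View pics/scene1.png

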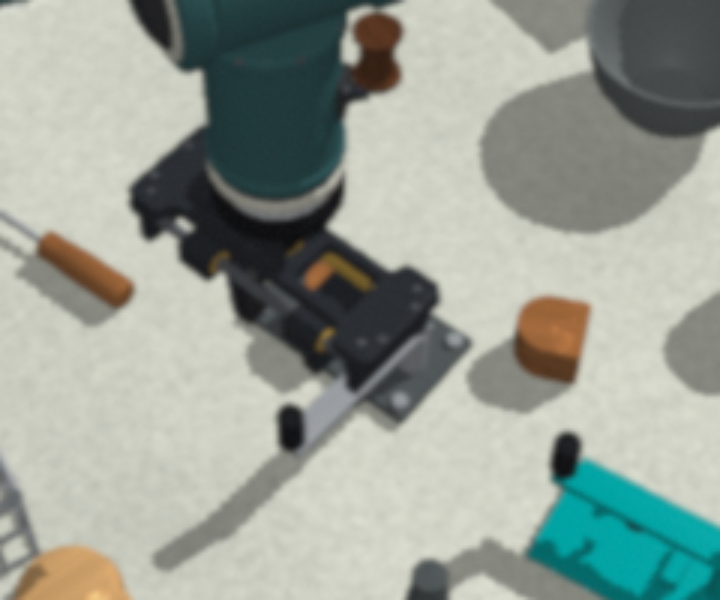

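The bar is open: the knob is at crop (290,427), so the bar now points across the jig. The gripper hides the heel, so I'll move aside and measure it in the open.

Run:
```python
from h import *
from cell import manip,cams
manip.set_gripper(.086)
manip.move_pose([.40,.18,.25],down(np.radians(13.4)))
c=cams.capture("top");np.savez("top2.npz",**c);P=cloud(c);hsv=cv2.cvtColor(c["image"],cv2.COLOR_BGR2HSV)
cv2.imwrite("pics/jig2.png",cv2.resize(c["image"][190:310,270:410],None,fx=4,fy=4,interpolation=cv2.INTER_CUBIC))
m=np.zeros((480,640),bool);m[225:290,300:360]=1
k=m&(hsv[...,0]<20)&(hsv[...,1]>110)&(P[...,2]>.046)&(P[...,2]<.054)
r=cv2.minAreaRect(P[k][:,:2].astype(np.float32)*1000);print("heel top",k.sum(),P[k].mean(0),r)
m[:]=0;m[190:310,270:410]=1
k=m&(P[...,2]>.075)&(P[...,2]<.115);print("knob",P[k].mean(0),k.sum())
print(manip.state()["clock"])
```

```text
heel top 585 [ 0.54082468 -0.01274517  0.04944003] ((539.0690307617188, -13.552234649658203), (49.94057083129883, 48.76529312133789), 14.481215476989746)
knob [ 0.6270084  -0.12186591  0.09354856] 113
11.55
```

View pics/jig2.png

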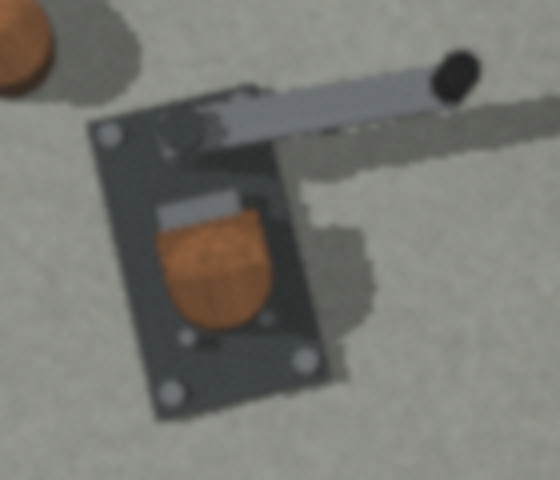

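The heel stands free at crop (215,268), which is (0.539, -0.013). The bar is clear, with its knob at crop (456,77). Next: grip and lift.

Run:
```python
from h import *
from cell import manip,cams
yaw=np.radians(13.4)
manip.move_pose([.539,-.0128,.14],down(yaw))
manip.move_linear([.539,-.0128,.020],.12)
print(manip.state()["contact_force"].round(1))
manip.set_gripper(.03,20)
s=manip.state();print(s["gripper_width"],s["grasp_force"])
manip.move_linear([.539,-.0128,.17],.1)
s=manip.state();print(s["gripper_width"],s["grasp_force"],s["contact_force"].round(1),s["clock"])
manip.dwell(.15)
b=np.radians(-8)
manip.move_linear([.5026,-.364,.17],.2,rot=down(b))
c=cams.capture("scene");cv2.imwrite("pics/s3.png",cv2.resize(c["image"][200:420,60:340],None,fx=2.5,fy=2.5))
s=manip.state();print(s["gripper_width"],s["grasp_force"],s["clock"],s["tool_pos"])
```

```text
[ 0.7 -0.7 -0.4]
0.04972259105443361 19.988154626917094
0.049824694067735806 19.986818698234856 [ 0.2  0.5 -0.8] 16.0083
0.04974552670743821 19.986894987523556 18.125 [ 0.50280961 -0.36309869  0.17000738]
```

View pics/s3.png

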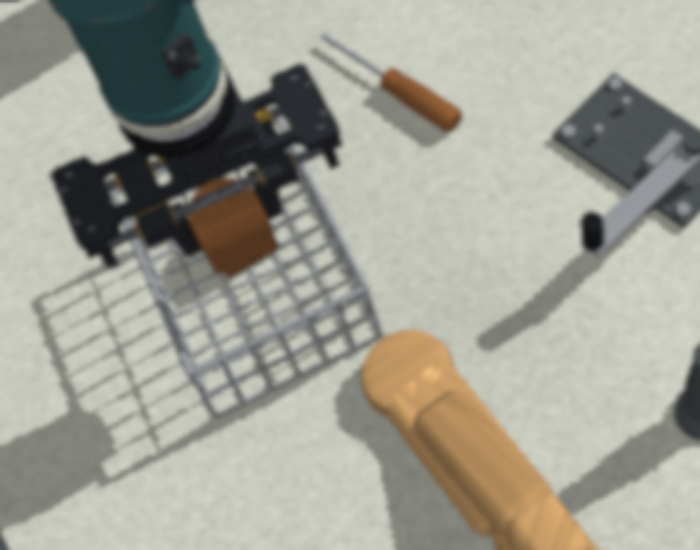

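The heel hangs level over the empty end of the basket, at crop (235,230). Now lower, release and check.

Run:
```python
from h import *
from cell import manip,cams
manip.move_linear([.5026,-.3635,.048],.1)
print(manip.state()["contact_force"].round(1))
manip.set_gripper(.066)
manip.dwell(.3)
manip.move_linear([.5026,-.3635,.22],.15)
manip.move_pose([.42,-.05,.3],down(0))
manip.dwell(.5)
c=cams.capture("top");P=cloud(c);hsv=cv2.cvtColor(c["image"],cv2.COLOR_BGR2HSV)
cv2.imwrite("pics/top4.png",c["image"])
m=np.zeros((480,640),bool);m[235:365,450:570]=1
k=m&(P[...,2]>.08)&(P[...,2]<.1);print("rim",cv2.minAreaRect(P[k][:,:2].astype(np.float32)*1000))
k=m&(hsv[...,0]<20)&(hsv[...,1]>120)&(P[...,2]>.03)&(P[...,2]<.06);n,l=cv2.connectedComponents(k.astype(np.uint8))
for i in range(1,n):
    if (l==i).sum()>60: print((l==i).sum(),P[l==i].mean(0).round(3))
print(manip.state()["clock"],manip.state()["contact_force"].round(1))
```

```text
[ 0.2  0.1 -2.2]
rim ((462.29449462890625, -358.6929626464844), (153.17877197265625, 191.59033203125), 82.31517028808594)
602 [ 0.506 -0.361  0.043]
23.3417 [ 0.1 -1.  -0.5]
```

View pics/top4.png

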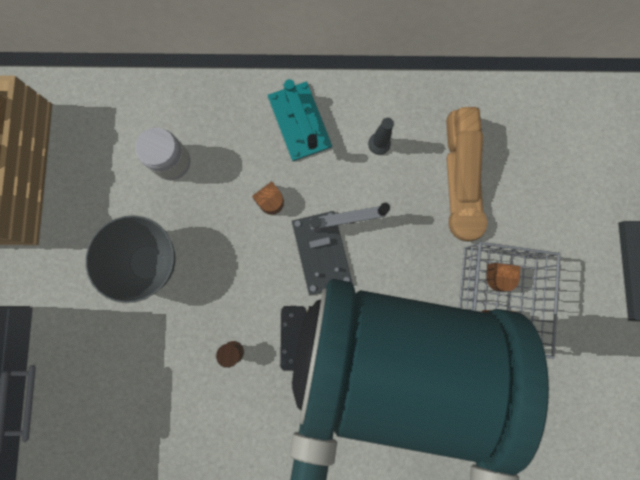

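The moved heel lies at (504,277) in the basket's empty end. The basket hasn't moved, the bar is open with its knob at (384,209), and the arm is clear. The arm hides the other heel, but nothing came near it.

```bash
python3 -c "
from cell import order
print(order.close_job())"
```

```text
the job is handed in; nothing more can be done
None
```

The job is handed in, with no verdict returned: the bar is swung open (about 1.5 rad), the heel lies in the wire basket's empty end, the basket did not move, and the arm hid the other heel in the last picture.

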